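# Shut the gas taps left open on the laboratory bench

### The arm

A 7-joint arm with a two-finger parallel gripper is mounted at the origin on the work surface. World frame = base frame: x ahead of the robot, y to its left, z up, the work surface at z = 0. Lengths are in m, angles in rad, forces in N, time in s.
With the tool pointing down it reaches from about 0.425 to 0.95 m from the base axis. Payload 4.7 kg.
Tool frame: the origin (TCP) lies midway between the tips of the shut fingers; the grasp point (between the pads) lies 19 mm behind it; z points along the fingers, y is the direction in which the jaws open and shut (so a half turn about z gives the same grasp; the last joint's range is limited). The gripper opens to 87 mm and grips with 3 to 60 N. Pads are 19 mm wide; open, the fingers measure 117 mm over their backs; the gripper's body (75 mm by 190 mm) begins 51 mm behind the grasp point.
Start: joints at [1.235, 0.469, -0.049, 1.532, 0.024, 1.141, -0.082], TCP at [0.204, -0.643, 0.223] pointing down, gripper open.
Joint ranges: [-2.59, 2.59], [-0.33, 1.99], [-1.39, 1.29], [0.1, 2.45], [-1.04, 4.18], [0.21, 1.99], [-2.66, 2.66]. Speed limits (rad/s): [2.57, 2.57, 3.14, 3.14, 3.14, 3.14, 3.14].

### API

Orientations are given as a rotation vector (axis times angle).
In Python, from station import arm, cams gives the robot as it stands.
- The arm moves only by the shell command python3 -m jog 'ROWS' [FORCE]. ROWS is JSON, a list of rows, each an object of numbers: "tx", "ty", "tz": the shift along the tool's x, y, z each as a share of 0.12 m, from -1 to 1; "yaw": the turn about the tool's z as a share of 90 degrees, from -1 to 1; "fingers": the opening, from 0 (shut) to 1 (fully open). A call has 1 to 20 rows; each row is the pose to reach, as a shift and turn from the pose measured when the call began, along the tool's axes at that moment; what a row does not reach only later rows make up. A row lasts 1/12 s, in which the tool goes at most 41.7 mm and 7.16 degrees, less where a joint would pass 70% of its speed; a pose out of reach is approached as far as the arm can. A call with a number of a shift or a turn outside -1 to 1 is refused whole. A call with a gripper value outside its range is refused whole. The fingers move at their own pace and stop on an object; FORCE is the grip in N (left out, the last holds). Time passes only in rows, so rows that repeat a pose let the fingers close. It gives the time, the measured TCP pose, the force and the opening at its end, in the units of the state.
- arm.observe(): the state, without advancing time (a new reading comes with each control period).
- cams.grab_frame(name): name is "scene" or "top"; returns the picture (420x560x3 uint8, red, green, blue); there is no depth.
- cams.camera_params(name): a dict with "fx", "fy", "cx", "cy" (pixels), "k1" (the pictures are not rectified: a ray, as slopes to the right and down, at radius r is drawn at 1 + k1 r^2 times it, then the intrinsics apply), "rvec" (rotation vector, rad) and "tvec" (3), from world to camera coordinates, as OpenCV has them. Camera axes: x right, y down, z forward; pixel columns grow to the right and rows downward; lengths in m; the calibration is good to about 2 mm. A picture is of the moment at which its call begins. camera_params takes no time and is no camera call.
- arm.sign_off(): hands the job in, once; it reports no verdict.
The state is a dict: "t": time; "joint_pos": joint angles; "qvel": joint speeds; "tau": joint torques, N m; "position": TCP position; "tcp_rot": TCP orientation; "wrist_force": force on the tool from outside, world axes, zero at the start; "wrist_torque": the same for the moment, N m; "gripper_width": finger opening in m.
Only numpy, scipy, OpenCV 4.12 (cv2) and the standard library are available. Lean on these libraries where they do the work, as an engineer would, in place of code of your own. Each camera call takes 0.05 s, during which the arm holds its last target. There are 200 camera calls.

### The job

The practical class is over, but two of the three gas taps on the bench rail have been left open, fully or partly. With a fingertip, push the yellow lever of each open tap round until the tap is fully shut, the lever square across its nozzle. Leave the third tap shut and do not shift or pick up the flask, bottle, beaker or test-tube rack standing around.

Things in the scene. Friction and masses are not known exactly. Their poses are not given: they have to be found in the camera images.
- tap_a: bench gas tap A, fixed: a white pillar 39 mm wide at its valve body, on a low grey rail (110 x 500 mm, 30 mm high). The origin lies on the pillar's upright axis, which is also the lever's turning axis, at the pillar's foot on the rail's top (30 mm above the bench). Its z is up; the steel hose nozzle (up to 24 mm across at its nut, 15 mm at its barbs) points along its -x, out to 78 mm from the axis, centred 65 mm above the origin. The lever turns on top of it
- lever_a (a joint): angle of tap A's yellow lever, rad: 0 = fully shut (lever square across the nozzle, pointing along the tap's +y; a stop ends the turn here), 1.571 = fully open (lever lying over the nozzle, pointing along the tap's -x; also a stop). Seen from above, shutting turns it clockwise. It is stiff (0.18 N m, so about 4 N at 45 mm from the axis) and stays where it is left
- lever_a_end (a point): middle of the outer end face of tap A's lever, 70 mm from the turning axis, 105 mm above the tap's origin (135 mm above the bench). The yellow lever is a level bar 14 mm tall (7 mm above and below this point), 12 mm wide, 16 mm wide over its last 14 mm, on a round hub 32 mm across and 20 mm tall that is the top of the tap. The nozzle is the first thing below the arm: 33 mm clear from the lever's underside down to its barbs, 21 mm to its nut
- tap_b: bench gas tap B, fixed: a white pillar 39 mm wide at its valve body, on a low grey rail (110 x 500 mm, 30 mm high). The origin lies on the pillar's upright axis, which is also the lever's turning axis, at the pillar's foot on the rail's top (30 mm above the bench). Its z is up; the steel hose nozzle (up to 24 mm across at its nut, 15 mm at its barbs) points along its -x, out to 78 mm from the axis, centred 65 mm above the origin. The lever turns on top of it
- lever_b (a joint): angle of tap B's yellow lever, rad: 0 = fully shut (lever square across the nozzle, pointing along the tap's +y; a stop ends the turn here), 1.571 = fully open (lever lying over the nozzle, pointing along the tap's -x; also a stop). Seen from above, shutting turns it clockwise. It is stiff (0.18 N m, so about 4 N at 45 mm from the axis) and stays where it is left
- lever_b_end (a point): middle of the outer end face of tap B's lever, 70 mm from the turning axis, 105 mm above the tap's origin (135 mm above the bench). The yellow lever is a level bar 14 mm tall (7 mm above and below this point), 12 mm wide, 16 mm wide over its last 14 mm, on a round hub 32 mm across and 20 mm tall that is the top of the tap. The nozzle is the first thing below the arm: 33 mm clear from the lever's underside down to its barbs, 21 mm to its nut
- tap_c: bench gas tap C, fixed: a white pillar 39 mm wide at its valve body, on a low grey rail (110 x 500 mm, 30 mm high). The origin lies on the pillar's upright axis, which is also the lever's turning axis, at the pillar's foot on the rail's top (30 mm above the bench). Its z is up; the steel hose nozzle (up to 24 mm across at its nut, 15 mm at its barbs) points along its -x, out to 78 mm from the axis, centred 65 mm above the origin. The lever turns on top of it
- lever_c (a joint): angle of tap C's yellow lever, rad: 0 = fully shut (lever square across the nozzle, pointing along the tap's +y; a stop ends the turn here), 1.571 = fully open (lever lying over the nozzle, pointing along the tap's -x; also a stop). Seen from above, shutting turns it clockwise. It is stiff (0.18 N m, so about 4 N at 45 mm from the axis) and stays where it is left
- lever_c_end (a point): middle of the outer end face of tap C's lever, 70 mm from the turning axis, 105 mm above the tap's origin (135 mm above the bench). The yellow lever is a level bar 14 mm tall (7 mm above and below this point), 12 mm wide, 16 mm wide over its last 14 mm, on a round hub 32 mm across and 20 mm tall that is the top of the tap. The nozzle is the first thing below the arm: 33 mm clear from the lever's underside down to its barbs, 21 mm to its nut
- flask_center (a point): empty conical glass flask, loose, 82 mm across at the base, 40 mm at the lip, 137 mm tall; the point is on its axis 68 mm up. To be left alone
- amber_center (a point): amber glass reagent bottle with a white cap, loose, 60 mm across, 115 mm tall; the point is on its axis 57 mm up. To be left alone
- beaker_center (a point): empty glass beaker, loose, 68 mm across, 90 mm tall; the point is on its axis 45 mm up. To be left alone
- rack_center (a point): white test-tube rack block 240 x 100 x 62 mm with glass tubes standing in it to 180 mm above the bench, loose; the point is the block's centre, its x runs along the 240 mm. To be left alone
Mind the look-alikes: they are no part of the job. Leave any blue look-alike of the part that bears beaker_center alone.

How it is judged:
By the outcome, as a careful person would: the job done as asked, in the order asked, and still so for the second after the job is handed in, with the robot touching nothing.
It also fails if it takes over 51 s, if anything falls off the work surface, if the arm or the gripper's body presses on something with over 40 N, if the wrist force passes 120 N, or if a joint passes its speed limit or range.

## Working session

There is one attempt and no reset: what is moved stays moved. The work goes in short steps, Python scripts to look and compute and a shell command to move; the robot and the scene stay as the last step left them, time stands still between calls to the robot, and variables do not carry over. Pictures are saved under pics/ and viewed, about 8 in all and at most 12, crops included, and the job is handed in when it is done.

```bash
mkdir -p pics; ls; python3 - <<'E'
from station import arm,cams
import cv2
for n in("top","scene"):
    f=cams.grab_frame(n); cv2.imwrite(f"pics/{n}0.png",f[:,:,::-1]); print(cams.camera_params(n))
print(arm.observe())
E
```

```text
pics
{'fx': 402.23196119141465, 'fy': 402.23196119141465, 'cx': 279.6539813290946, 'cy': 207.4380411886273, 'k1': -0.1222931616582232, 'rvec': array([ 2.06115234, -2.15176383,  0.24768235]), 'tvec': array([-0.06481205,  0.63248747,  0.93682968])}
{'fx': 439.31375269487165, 'fy': 439.31375269487165, 'cx': 285.0966945879845, 'cy': 211.59956455030175, 'k1': -0.012445024720475543, 'rvec': array([ 2.10360676,  1.45667363, -0.47146987]), 'tvec': array([-0.1175502 , -0.41407422,  1.41237111])}
{'t': 0.1, 'joint_pos': array([ 1.23509081,  0.46937073, -0.04857761,  1.53359455,  0.02413504,
        1.14100996, -0.08232531]), 'qvel': array([-7.67458097e-05, -2.39680742e-03,  1.58369895e-03, -2.93545672e-03,
        1.74505910e-03,  5.60170639e-04, -8.24675894e-05]), 'tau': array([ 6.26331821e-04, -5.09166026e+01, -8.11885879e-02, -2.36827880e+01,
       -6.14322466e-02,  3.44209245e-02,  6.04361821e-05]), 'position': array([ 0.20368535, -0.64295508,  0.22158913]), 'tcp_rot': array([-3.10296407e+00, -4.79777809e-01,  5.90555033e-04]), 'wrist_force': array([-0.66311012,  0.06981513, -0.88167785]), 'wrist_torque': array([-0.00131615,  0.01207544,  0.0175335 ]), 'gripper_width': 0.08706111569608033}
```

View pics/top0.png

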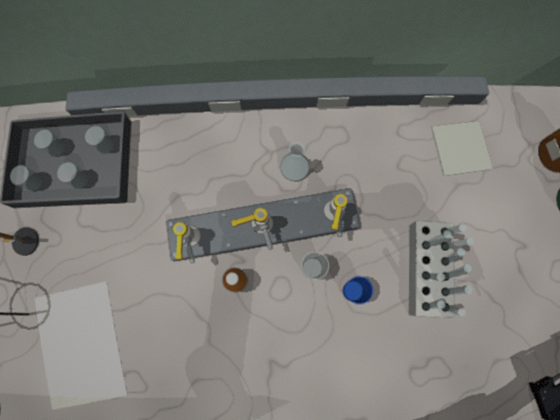

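View pics/scene0.png

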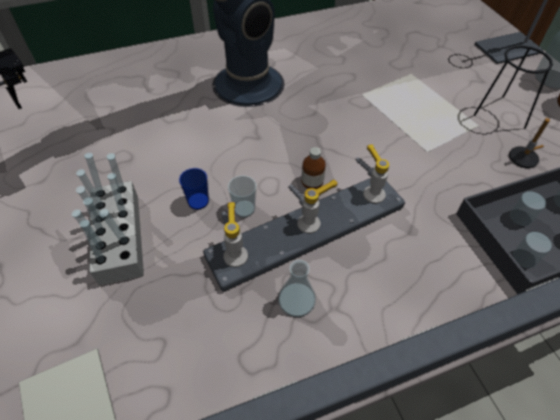

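The top view shows yellow levers with hubs at about (180,230), (260,215) and (340,202). The middle one points left (+y) and looks shut. The left and right ones point down over their nozzles, so they are open. I'll measure them next.

```bash
cat > h.py <<'E'
import numpy as np,cv2
from station import arm,cams
def ray(n,px,z):
    p=cams.camera_params(n);R=cv2.Rodrigues(p["rvec"])[0];t=p["tvec"]
    d=np.array([(px[0]-p["cx"])/p["fx"],(px[1]-p["cy"])/p["fy"]]);u=d.copy()
    for _ in range(20):u=d/(1+p["k1"]*(u@u))
    v=R.T@np.array([*u,1]);c=-R.T@t
    return (c+v*(z-c[2])/v[2])[:2]
def levers(n,f,z=0.142,show=True):
    h=cv2.cvtColor(f,cv2.COLOR_RGB2HSV)
    m=cv2.inRange(h,(20,140,90),(35,255,255))
    c=[k for k in cv2.findContours(m,cv2.RETR_EXTERNAL,cv2.CHAIN_APPROX_NONE)[0] if cv2.contourArea(k)>40]
    out=[]
    for k in c:
        P=np.array([ray(n,q,z) for q in k[:,0,:].astype(float)])
        r=cv2.minAreaRect((P*1000).astype(np.float32))
        b=cv2.boxPoints(r)/1000
        if np.linalg.norm(b[0]-b[1])<np.linalg.norm(b[1]-b[2]): e=[(b[0]+b[1])/2,(b[2]+b[3])/2]
        else: e=[(b[1]+b[2])/2,(b[3]+b[0])/2]
        print(n,"px",k[:,0].mean(0).round(),"ends",np.round(e,4).tolist(),"size mm",np.round(r[1],1))
E
python3 - <<'E'
from h import *
f=cams.grab_frame("top");levers("top",f)
g=cams.grab_frame("scene");levers("scene",g)
for nm,px,z in[("railTL",(167,221),.03),("railTR",(355,190),.03),("railBR",(360,228),.03),("railBL",(173,260),.03),("amber",(234,279),.115),("beaker",(318,265),.0),("blue",(357,290),.0),("flask",(294,166),.0)]:
    print(nm,ray("top",px,z).round(3))
cv2.imwrite("pics/c.png",cv2.resize(f[170:310,150:380],None,fx=3.4,fy=3.4,interpolation=cv2.INTER_CUBIC)[:,:,::-1])
print(cv2.Rodrigues(arm.observe()["tcp_rot"])[0].round(3))
E
```

```text
top px [179. 240.] ends [[0.5023000240325928, 0.14259999990463257], [0.5882999897003174, 0.14300000667572021]] size mm [86.  30.5]
top px [250. 218.] ends [[0.6036999821662903, -0.05869999900460243], [0.5713000297546387, 0.01759999990463257]] size mm [30.9 82.9]
top px [338. 211.] ends [[0.6395000219345093, -0.23549999296665192], [0.555400013923645, -0.22269999980926514]] size mm [28.8 85. ]
scene px [231. 219.] ends [[0.641700029373169, -0.2371000051498413], [0.5623000264167786, -0.21400000154972076]] size mm [26.5 82.7]
scene px [320. 190.] ends [[0.6064000129699707, -0.060100000351667404], [0.57669997215271, 0.016599999740719795]] size mm [33.7 82.2]
scene px [378. 159.] ends [[0.5907999873161316, 0.1395999938249588], [0.5103999972343445, 0.15299999713897705]] size mm [30.4 81.5]
railTL [0.615 0.203]
railTR [ 0.678 -0.294]
railBR [ 0.575 -0.299]
railBL [0.512 0.186]
amber [0.454 0.022]
beaker [ 0.487 -0.186]
blue [ 0.417 -0.284]
flask [ 0.761 -0.138]
[[ 0.953  0.302 -0.   ]
 [ 0.302 -0.953  0.001]
 [-0.    -0.001 -1.   ]]
```

View pics/c.png

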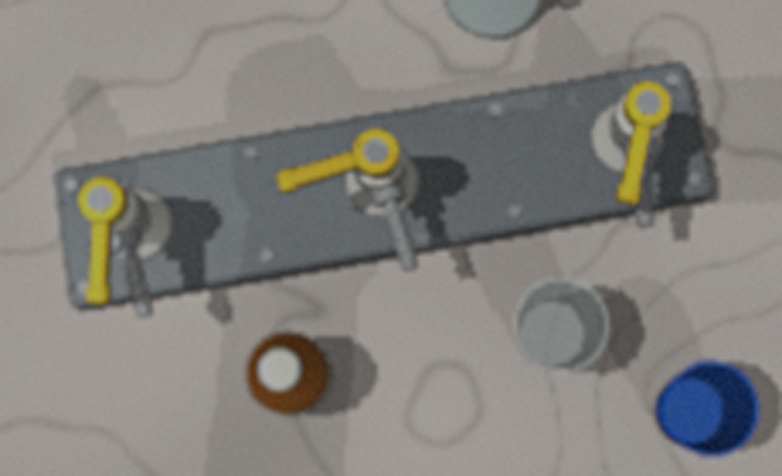

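```bash
python3 - <<'E'
from h import *
T={"L":[(100,199),(145,312),(97,299)],"M":[(376,152),(408,266),(287,181)],"R":[(648,103),(645,222),(628,200)]}
c=lambda p:((p[0]+.5)/3.4-.5+150,(p[1]+.5)/3.4-.5+170)
for k,(h,n,e) in T.items():
    H=ray("top",c(h),.145);N=ray("top",c(n),.095);E=ray("top",c(e),.142)
    a=lambda v:np.degrees(np.arctan2(v[1],v[0]))
    print(k,"hub",H.round(4),"tip",N.round(4),"len",np.linalg.norm(N-H).round(3),"noz az",a(N-H).round(1),"lever end",E.round(4),np.linalg.norm(E-H).round(3),"az",a(E-H).round(1))
    d=np.radians(a(N-H)-90); print("  shut dir",np.cos(d).round(3),np.sin(d).round(3))
E
```

```text
L hub [0.5732 0.1432] tip [0.5004 0.1228] len 0.076 noz az -164.3 lever end [0.5056 0.1455] 0.068 az 178.1
  shut dir -0.271 0.963
M hub [ 0.5979 -0.0453] tip [ 0.5255 -0.0633] len 0.075 noz az -166.0 lever end [0.581  0.0159] 0.064 az 105.5
  shut dir -0.242 0.97
R hub [ 0.6243 -0.2331] tip [ 0.5495 -0.2329] len 0.075 noz az 179.8 lever end [ 0.558  -0.2148] 0.069 az 164.6
  shut dir 0.003 1.0
```

L reads about 72° open, R about 75° open, and M is shut. I'll go to R first, with the fingers shut and the tool yawed so its axes line up with the world.

```bash
python3 -m jog '[{"tx":0.3,"ty":-0.15,"tz":-0.15,"yaw":0.07,"fingers":0},{"tx":0.6,"ty":-0.35,"tz":-0.2,"yaw":0.14,"fingers":0},{"tx":1,"ty":-0.55,"tz":-0.2,"yaw":0.196,"fingers":0},{"tx":1,"ty":-0.55,"tz":-0.2,"yaw":0.196,"fingers":0},{"tx":1,"ty":-0.55,"tz":-0.2,"yaw":0.196,"fingers":0}]' 20
```

```text
t: 0.62
position: [0.3038, -0.5395, 0.2463]
tcp_rot: [-3.138, -0.013, -0.004]
wrist_force: [0.5, -0.1, 0.1]
gripper_width: 0.0614
```

```bash
for i in 1; do python3 -m jog '[{"tx":0.25,"ty":-0.26,"fingers":0},{"tx":0.5,"ty":-0.52,"fingers":0},{"tx":0.75,"ty":-0.78,"fingers":0},{"tx":0.75,"ty":-0.78,"fingers":0}]'; done
python3 -m jog '[{"tx":0.25,"ty":-0.26,"fingers":0},{"tx":0.5,"ty":-0.52,"fingers":0},{"tx":0.75,"ty":-0.78,"fingers":0},{"tx":0.75,"ty":-0.78,"fingers":0}]'
python3 -m jog '[{"tx":0.25,"ty":-0.26,"fingers":0},{"tx":0.5,"ty":-0.52,"fingers":0},{"tx":0.73,"ty":-0.78,"fingers":0},{"tx":0.73,"ty":-0.78,"fingers":0},{"tx":0.73,"ty":-0.78,"fingers":0}]'
```

```text
schema error: expected keys tx, ty, tz, yaw, fingers
schema error: expected keys tx, ty, tz, yaw, fingers
schema error: expected keys tx, ty, tz, yaw, fingers
```

```bash
python3 -m jog '[{"tx":0.25,"ty":-0.26,"tz":0,"yaw":0,"fingers":0},{"tx":0.5,"ty":-0.52,"tz":0,"yaw":0,"fingers":0},{"tx":0.75,"ty":-0.78,"tz":0,"yaw":0,"fingers":0},{"tx":0.75,"ty":-0.78,"tz":0,"yaw":0,"fingers":0}]'
python3 -m jog '[{"tx":0.25,"ty":-0.26,"tz":0,"yaw":0,"fingers":0},{"tx":0.5,"ty":-0.52,"tz":0,"yaw":0,"fingers":0},{"tx":0.75,"ty":-0.78,"tz":0,"yaw":0,"fingers":0},{"tx":0.75,"ty":-0.78,"tz":0,"yaw":0,"fingers":0}]'
python3 -m jog '[{"tx":0.25,"ty":-0.26,"tz":0,"yaw":0,"fingers":0},{"tx":0.5,"ty":-0.52,"tz":0,"yaw":0,"fingers":0},{"tx":0.73,"ty":-0.78,"tz":0,"yaw":0,"fingers":0},{"tx":0.73,"ty":-0.78,"tz":0,"yaw":0,"fingers":0},{"tx":0.73,"ty":-0.78,"tz":0,"yaw":0,"fingers":0}]'
```

```text
t: 0.95
position: [0.3982, -0.4395, 0.2468]
tcp_rot: [-3.135, -0.027, -0.008]
wrist_force: [1.8, 0.2, -0.3]
gripper_width: 0.0348
t: 1.28
position: [0.4913, -0.3384, 0.2479]
tcp_rot: [-3.132, -0.041, -0.012]
wrist_force: [0.5, 1.2, 1.1]
gripper_width: 0.0083
t: 1.7
position: [0.579, -0.2383, 0.2491]
tcp_rot: [-3.129, -0.053, -0.014]
wrist_force: [-0.3, -0.1, 0.5]
gripper_width: 0.0004
```

```bash
python3 -m jog '[{"tx":-0.1,"ty":0.2,"tz":0,"yaw":0,"fingers":0},{"tx":-0.1,"ty":0.2,"tz":0,"yaw":0,"fingers":0},{"tx":-0.1,"ty":0.2,"tz":0.25,"yaw":0,"fingers":0},{"tx":-0.1,"ty":0.2,"tz":0.5,"yaw":0,"fingers":0},{"tx":-0.1,"ty":0.2,"tz":0.6,"yaw":0,"fingers":0},{"tx":-0.1,"ty":0.2,"tz":0.6,"yaw":0,"fingers":0}]'
python3 - <<'E'
from h import *
for n in("top","scene"):
    f=cams.grab_frame(n);levers(n,f)
    if n=="scene": cv2.imwrite("pics/s1.png",cv2.resize(f[100:300,150:430],None,fx=2.8,fy=2.8)[:,:,::-1])
E
```

```text
t: 2.2
position: [0.5652, -0.2628, 0.1731]
tcp_rot: [-3.127, -0.049, -0.002]
wrist_force: [0.5, -0.9, -0.3]
gripper_width: 0.0004
top px [179. 240.] ends [[0.5023000240325928, 0.14090000092983246], [0.5882999897003174, 0.14190000295639038]] size mm [86.  28.2]
top px [250. 218.] ends [[0.6021999716758728, -0.05920000001788139], [0.5787000060081482, 0.019999999552965164]] size mm [30.  82.6]
scene px [231. 220.] ends [[0.6467000246047974, -0.23849999904632568], [0.5623000264167786, -0.21400000154972076]] size mm [26.5 87.8]
scene px [319. 190.] ends [[0.6083999872207642, -0.06120000034570694], [0.5745000243186951, 0.015399999916553497]] size mm [37.4 83.8]
scene px [378. 160.] ends [[0.5098999738693237, 0.1331000030040741], [0.59579998254776, 0.14239999651908875]] size mm [86.4 30.3]
```

View pics/s1.png

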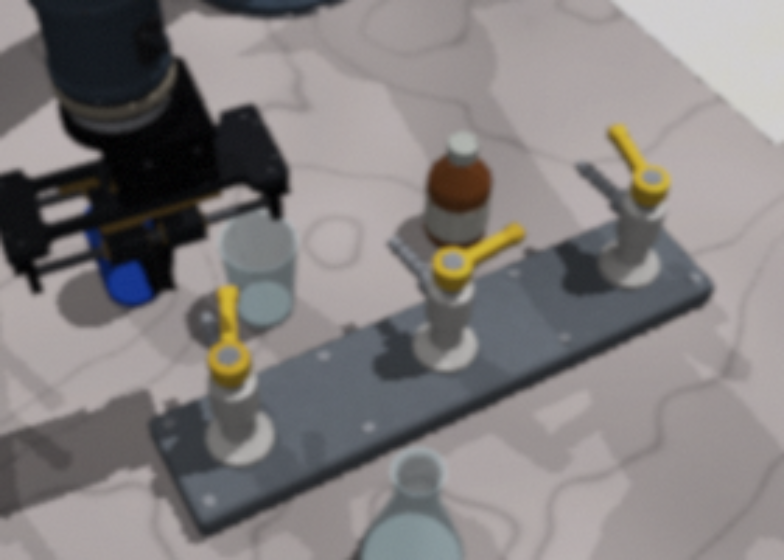

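The fingertip, at about (155,280) in the crop, hangs clear on the -y side of R's lever, and nothing lies under it. I'll descend and work out the arc.

```bash
python3 -m jog '[{"tx":0,"ty":0,"tz":0.25,"yaw":0,"fingers":0},{"tx":0,"ty":0,"tz":0.45,"yaw":0,"fingers":0},{"tx":0,"ty":0,"tz":0.45,"yaw":0,"fingers":0}]'
cat >> h.py <<'E'
def arc(H,azs,rho=.045,extra=0):
    s=arm.observe();R=cv2.Rodrigues(s["tcp_rot"])[0];p=s["position"]
    print("z",p[2].round(4),"f",s["wrist_force"].round(1),"R",R[:2,:2].round(3).tolist())
    for a in azs:
        r=np.radians(a);u=np.array([np.cos(r),np.sin(r)]);w=np.array([-u[1],u[0]])
        d=.006+.0095*abs(w@R[:2,0])+.015*abs(w@R[:2,1])-extra
        c=np.array(H)+rho*u+d*w; q=R.T@np.array([*(c-p[:2]),0])/.12
        print(a,c.round(4),"tx %.2f ty %.2f tz %.2f"%tuple(q))
E
python3 -c "
from h import *
arc((.6243,-.2331),[175,165,155,145,135,125,115,105,97,93,90,87,84])"
```

```text
t: 2.55
position: [0.5668, -0.2622, 0.1208]
tcp_rot: [-3.128, -0.05, -0.006]
wrist_force: [-1.2, 0.2, -1.4]
gripper_width: 0.0007
z 0.1208 f [-1.2  0.2 -1.4] R [[0.999, 0.032], [0.032, -0.999]]
175 [ 0.5776 -0.2511] tx 0.09 ty -0.09 tz 0.00
165 [ 0.5749 -0.2438] tx 0.07 ty -0.15 tz 0.00
155 [ 0.5735 -0.2355] tx 0.06 ty -0.22 tz 0.00
145 [ 0.5738 -0.2267] tx 0.07 ty -0.29 tz 0.00
135 [ 0.5761 -0.2177] tx 0.09 ty -0.37 tz 0.01
125 [ 0.5803 -0.2089] tx 0.13 ty -0.44 tz 0.01
115 [ 0.5866 -0.201 ] tx 0.18 ty -0.50 tz 0.01
105 [ 0.5946 -0.1945] tx 0.25 ty -0.56 tz 0.01
97 [ 0.6021 -0.1905] tx 0.31 ty -0.59 tz 0.01
93 [ 0.6062 -0.189 ] tx 0.35 ty -0.60 tz 0.01
90 [ 0.6083 -0.1881] tx 0.37 ty -0.61 tz 0.01
87 [ 0.61   -0.1873] tx 0.38 ty -0.61 tz 0.01
84 [ 0.6116 -0.1865] tx 0.39 ty -0.62 tz 0.01
```

```bash
python3 -m jog '[{"tx":0.08,"ty":-0.09,"tz":0,"yaw":0,"fingers":0},{"tx":0.07,"ty":-0.15,"tz":0,"yaw":0,"fingers":0},{"tx":0.06,"ty":-0.18,"tz":0,"yaw":0,"fingers":0},{"tx":0.06,"ty":-0.22,"tz":0,"yaw":0,"fingers":0},{"tx":0.06,"ty":-0.26,"tz":0,"yaw":0,"fingers":0},{"tx":0.07,"ty":-0.29,"tz":0,"yaw":0,"fingers":0},{"tx":0.08,"ty":-0.33,"tz":0,"yaw":0,"fingers":0},{"tx":0.09,"ty":-0.37,"tz":0,"yaw":0,"fingers":0},{"tx":0.13,"ty":-0.44,"tz":0,"yaw":0,"fingers":0},{"tx":0.15,"ty":-0.47,"tz":0,"yaw":0,"fingers":0},{"tx":0.18,"ty":-0.5,"tz":0,"yaw":0,"fingers":0},{"tx":0.22,"ty":-0.53,"tz":0,"yaw":0,"fingers":0},{"tx":0.25,"ty":-0.56,"tz":0,"yaw":0,"fingers":0},{"tx":0.25,"ty":-0.56,"tz":0,"yaw":0,"fingers":0}]'
python3 -c "
from h import *
f=cams.grab_frame('scene');levers('scene',f)
arc((.6243,-.2331),[105,100,97,93,90,87,84,80])"
```

```text
t: 3.72
position: [0.5941, -0.1949, 0.1223]
tcp_rot: [-3.13, -0.049, -0.004]
wrist_force: [-1.3, -2.3, 0.3]
gripper_width: 0.0004
scene px [239. 224.] ends [[0.6330999732017517, -0.24740000069141388], [0.6155999898910522, -0.16830000281333923]] size mm [34.8 81. ]
scene px [319. 190.] ends [[0.6083999872207642, -0.06120000034570694], [0.5745000243186951, 0.015399999916553497]] size mm [37.4 83.8]
scene px [378. 160.] ends [[0.5960000157356262, 0.13740000128746033], [0.5105999708175659, 0.15299999713897705]] size mm [30.3 86.8]
z 0.1222 f [-1.3 -2.5 -0.5] R [[1.0, 0.031], [0.031, -0.999]]
105 [ 0.5946 -0.1945] tx 0.00 ty -0.00 tz 0.00
100 [ 0.5992 -0.1918] tx 0.04 ty -0.02 tz 0.00
97 [ 0.6021 -0.1905] tx 0.07 ty -0.03 tz 0.00
93 [ 0.6062 -0.189 ] tx 0.10 ty -0.04 tz 0.00
90 [ 0.6083 -0.1881] tx 0.12 ty -0.05 tz 0.00
87 [ 0.61   -0.1873] tx 0.13 ty -0.06 tz 0.00
84 [ 0.6117 -0.1865] tx 0.15 ty -0.06 tz 0.00
80 [ 0.614  -0.1856] tx 0.17 ty -0.07 tz 0.00
```

```bash
python3 -m jog '[{"tx":0.04,"ty":-0.02,"tz":0.02,"yaw":0,"fingers":0},{"tx":0.07,"ty":-0.03,"tz":0.02,"yaw":0,"fingers":0},{"tx":0.1,"ty":-0.04,"tz":0.02,"yaw":0,"fingers":0},{"tx":0.1,"ty":-0.04,"tz":0.02,"yaw":0,"fingers":0}]'
python3 -m jog '[{"tx":0.02,"ty":-0.01,"tz":0,"yaw":0,"fingers":0},{"tx":0.02,"ty":-0.01,"tz":0,"yaw":0,"fingers":0}]'
python3 -m jog '[{"tx":0.02,"ty":0,"tz":0,"yaw":0,"fingers":0},{"tx":0.02,"ty":0,"tz":0,"yaw":0,"fingers":0}]'
```

```text
t: 4.1
position: [0.6064, -0.1891, 0.1197]
tcp_rot: [-3.129, -0.05, -0.005]
wrist_force: [-1.9, -1.7, 0.0]
gripper_width: 0.0005
t: 4.27
position: [0.6081, -0.1881, 0.1195]
tcp_rot: [-3.129, -0.049, -0.001]
wrist_force: [-4.1, -3.1, 1.8]
gripper_width: 0.0002
t: 4.43
position: [0.6082, -0.188, 0.1193]
tcp_rot: [-3.129, -0.048, 0.008]
wrist_force: [-9.2, -1.3, 6.2]
gripper_width: 0.0001
```

Force is climbing while the position holds, which suggests the stop. I'll push a little more to confirm.

```bash
python3 -m jog '[{"tx":0.04,"ty":0,"tz":0,"yaw":0,"fingers":0},{"tx":0.04,"ty":0,"tz":0,"yaw":0,"fingers":0}]'
python3 -m jog '[{"tx":0.06,"ty":0,"tz":0,"yaw":0,"fingers":0},{"tx":0.06,"ty":0,"tz":0,"yaw":0,"fingers":0}]'
```

```text
t: 4.6
position: [0.6083, -0.1879, 0.119]
tcp_rot: [-3.128, -0.046, 0.026]
wrist_force: [-14.1, -0.8, 10.9]
gripper_width: 0.0002
t: 4.77
position: [0.6083, -0.1879, 0.1191]
tcp_rot: [-3.126, -0.043, 0.054]
wrist_force: [-21.3, -0.4, 16.2]
gripper_width: 0.0005
```

R is at its stop: 21 N and no movement. I'll back off, lift, and cross to L.

```bash
python3 -m jog '[{"tx":-0.15,"ty":0,"tz":0,"yaw":0,"fingers":0},{"tx":-0.3,"ty":0,"tz":0,"yaw":0,"fingers":0},{"tx":-0.3,"ty":0,"tz":-0.2,"yaw":0,"fingers":0},{"tx":-0.3,"ty":0,"tz":-0.5,"yaw":0,"fingers":0},{"tx":-0.3,"ty":0,"tz":-0.75,"yaw":0,"fingers":0},{"tx":-0.3,"ty":0,"tz":-0.75,"yaw":0,"fingers":0}]'
python3 -m jog '[{"tx":-0.05,"ty":-0.25,"tz":0,"yaw":0,"fingers":0},{"tx":-0.1,"ty":-0.5,"tz":0,"yaw":0,"fingers":0},{"tx":-0.15,"ty":-0.8,"tz":0,"yaw":0,"fingers":0},{"tx":-0.15,"ty":-0.8,"tz":0,"yaw":0,"fingers":0}]'
python3 -m jog '[{"tx":-0.05,"ty":-0.25,"tz":0,"yaw":0,"fingers":0},{"tx":-0.1,"ty":-0.5,"tz":0,"yaw":0,"fingers":0},{"tx":-0.15,"ty":-0.8,"tz":0,"yaw":0,"fingers":0},{"tx":-0.15,"ty":-0.8,"tz":0,"yaw":0,"fingers":0},{"tx":-0.15,"ty":-0.8,"tz":0,"yaw":0,"fingers":0}]'
python3 -c "
from h import *
f=cams.grab_frame('scene');levers('scene',f)
f=cams.grab_frame('top');cv2.imwrite('pics/t2.png',cv2.resize(f[150:310,140:400],None,fx=3,fy=3)[:,:,::-1])
arc((.5732,.1432),[178],extra=-.013)
print(cv2.Rodrigues(arm.observe()['tcp_rot'])[0].round(3))"
```

```text
t: 5.27
position: [0.5811, -0.1893, 0.2175]
tcp_rot: [-3.128, -0.046, 0.03]
wrist_force: [1.4, -0.3, 1.1]
gripper_width: 0.0003
t: 5.6
position: [0.5606, -0.0831, 0.2199]
tcp_rot: [-3.121, -0.065, 0.026]
wrist_force: [0.0, 1.1, -0.5]
gripper_width: 0.0
t: 6.02
position: [0.539, 0.0163, 0.2225]
tcp_rot: [-3.119, -0.076, 0.023]
wrist_force: [0.9, -0.5, -0.3]
gripper_width: 0.0005
scene px [243. 225.] ends [[0.6237000226974487, -0.24809999763965607], [0.6389999985694885, -0.1656000018119812]] size mm [83.8 34.7]
scene px [319. 190.] ends [[0.6075999736785889, -0.05990000069141388], [0.5746999979019165, 0.01549999974668026]] size mm [37.1 82.3]
scene px [378. 160.] ends [[0.5960999727249146, 0.13819999992847443], [0.5102999806404114, 0.15240000188350677]] size mm [29.3 86.9]
z 0.2222 f [-1.   0.6  0.8] R [[0.999, 0.042], [0.043, -0.999]]
178 [0.527  0.1101] tx -0.07 ty -0.82 tz 0.02
[[ 0.999  0.042 -0.016]
 [ 0.043 -0.999  0.02 ]
 [-0.015 -0.02  -1.   ]]
```

View pics/t2.png

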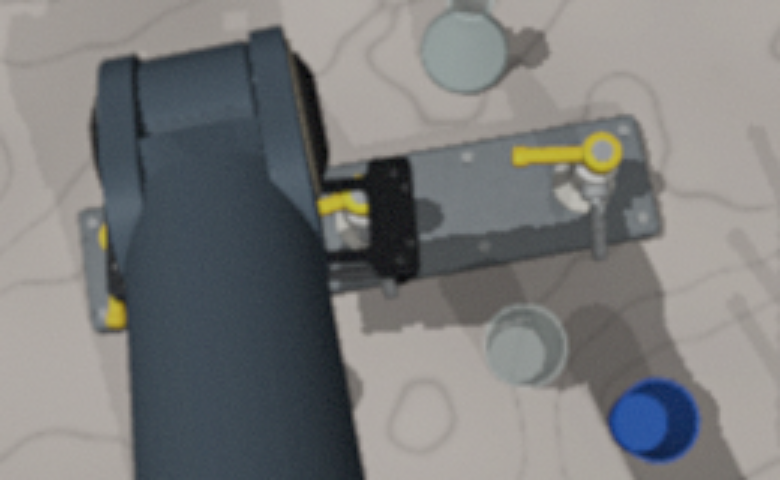

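R's lever, from about (517,155) to (600,151), is now square to its nozzle. Next, descend beside L.

```bash
python3 -m jog '[{"tx":-0.03,"ty":-0.3,"tz":0,"yaw":0,"fingers":0},{"tx":-0.08,"ty":-0.55,"tz":0,"yaw":0,"fingers":0},{"tx":-0.1,"ty":-0.79,"tz":0,"yaw":0,"fingers":0},{"tx":-0.1,"ty":-0.79,"tz":0.1,"yaw":0,"fingers":0},{"tx":-0.1,"ty":-0.79,"tz":0.3,"yaw":0,"fingers":0},{"tx":-0.1,"ty":-0.79,"tz":0.55,"yaw":0,"fingers":0},{"tx":-0.1,"ty":-0.79,"tz":0.84,"yaw":0,"fingers":0},{"tx":-0.1,"ty":-0.79,"tz":0.84,"yaw":0,"fingers":0}]'
python3 -c "
from h import *
arc((.5732,.1432),[178,170,160,150,140,130,120,115,110,105.7])"
```

```text
t: 6.78
position: [0.5179, 0.1061, 0.1178]
tcp_rot: [-3.123, -0.063, 0.042]
wrist_force: [-1.1, -0.3, -1.2]
gripper_width: 0.0001
z 0.1178 f [-1.1 -0.3 -1.2] R [[0.999, 0.04], [0.04, -0.999]]
178 [0.5275 0.1231] tx 0.09 ty -0.14 tz 0.00
170 [0.5249 0.1287] tx 0.07 ty -0.19 tz 0.00
160 [0.5229 0.1365] tx 0.05 ty -0.25 tz 0.00
150 [0.5224 0.1451] tx 0.05 ty -0.32 tz 0.00
140 [0.5236 0.1541] tx 0.06 ty -0.40 tz 0.01
130 [0.5269 0.1631] tx 0.09 ty -0.47 tz 0.01
120 [0.5322 0.1715] tx 0.14 ty -0.54 tz 0.01
115 [0.5356 0.1753] tx 0.17 ty -0.57 tz 0.01
110 [0.5394 0.1788] tx 0.20 ty -0.60 tz 0.01
105.7 [0.543  0.1815] tx 0.23 ty -0.62 tz 0.01
```

```bash
python3 -m jog '[{"tx":0.08,"ty":-0.08,"tz":0,"yaw":0,"fingers":0},{"tx":0.08,"ty":-0.14,"tz":0,"yaw":0,"fingers":0},{"tx":0.07,"ty":-0.19,"tz":0,"yaw":0,"fingers":0},{"tx":0.06,"ty":-0.22,"tz":0,"yaw":0,"fingers":0},{"tx":0.05,"ty":-0.25,"tz":0,"yaw":0,"fingers":0},{"tx":0.05,"ty":-0.29,"tz":0,"yaw":0,"fingers":0},{"tx":0.05,"ty":-0.32,"tz":0,"yaw":0,"fingers":0},{"tx":0.06,"ty":-0.36,"tz":0,"yaw":0,"fingers":0},{"tx":0.06,"ty":-0.4,"tz":0,"yaw":0,"fingers":0},{"tx":0.08,"ty":-0.44,"tz":0,"yaw":0,"fingers":0},{"tx":0.09,"ty":-0.47,"tz":0,"yaw":0,"fingers":0},{"tx":0.12,"ty":-0.51,"tz":0,"yaw":0,"fingers":0},{"tx":0.14,"ty":-0.54,"tz":0,"yaw":0,"fingers":0},{"tx":0.17,"ty":-0.57,"tz":0,"yaw":0,"fingers":0},{"tx":0.17,"ty":-0.57,"tz":0,"yaw":0,"fingers":0}]'
python3 -c "
from h import *
f=cams.grab_frame('scene');levers('scene',f)
arc((.5732,.1432),[115,112,109,106,103,100,97])"
```

```text
t: 8.03
position: [0.5353, 0.1745, 0.1193]
tcp_rot: [-3.124, -0.062, 0.043]
wrist_force: [-1.2, -4.3, -0.9]
gripper_width: 0.0002
scene px [243. 225.] ends [[0.6236000061035156, -0.2460000067949295], [0.640999972820282, -0.16820000112056732]] size mm [79.7 34. ]
scene px [319. 190.] ends [[0.6079000234603882, -0.05979999899864197], [0.5751000046730042, 0.013100000098347664]] size mm [37.3 79.9]
scene px [388. 161.] ends [[0.5856999754905701, 0.13169999420642853], [0.5386000275611877, 0.19449999928474426]] size mm [26.6 78.5]
z 0.1192 f [-1.6 -2.2  0.8] R [[0.999, 0.04], [0.04, -0.999]]
115 [0.5356 0.1753] tx 0.00 ty -0.00 tz 0.00
112 [0.5378 0.1774] tx 0.02 ty -0.02 tz -0.00
109 [0.5402 0.1794] tx 0.04 ty -0.04 tz -0.00
106 [0.5427 0.1813] tx 0.06 ty -0.05 tz -0.00
103 [0.5454 0.183 ] tx 0.09 ty -0.07 tz -0.00
100 [0.5482 0.1845] tx 0.11 ty -0.08 tz -0.00
97 [0.5511 0.1858] tx 0.14 ty -0.09 tz -0.00
```

```bash
python3 -m jog '[{"tx":0.02,"ty":-0.02,"tz":0,"yaw":0,"fingers":0},{"tx":0.04,"ty":-0.04,"tz":0,"yaw":0,"fingers":0},{"tx":0.06,"ty":-0.05,"tz":0,"yaw":0,"fingers":0},{"tx":0.06,"ty":-0.05,"tz":0,"yaw":0,"fingers":0}]'
python3 -m jog '[{"tx":0.03,"ty":-0.01,"tz":0,"yaw":0,"fingers":0},{"tx":0.03,"ty":-0.01,"tz":0,"yaw":0,"fingers":0}]'
python3 -m jog '[{"tx":0.03,"ty":-0.01,"tz":0,"yaw":0,"fingers":0},{"tx":0.03,"ty":-0.01,"tz":0,"yaw":0,"fingers":0}]'
```

```text
t: 8.42
position: [0.5422, 0.1812, 0.1193]
tcp_rot: [-3.124, -0.063, 0.043]
wrist_force: [-1.9, -2.0, 1.4]
gripper_width: 0.001
t: 8.58
position: [0.5443, 0.1821, 0.1191]
tcp_rot: [-3.125, -0.063, 0.049]
wrist_force: [-4.6, -5.8, 3.1]
gripper_width: 0.0006
t: 8.75
position: [0.5444, 0.1822, 0.1188]
tcp_rot: [-3.129, -0.063, 0.062]
wrist_force: [-10.6, -6.1, 6.7]
gripper_width: 0.0001
```

```bash
python3 -m jog '[{"tx":0.05,"ty":-0.01,"tz":0,"yaw":0,"fingers":0},{"tx":0.05,"ty":-0.01,"tz":0,"yaw":0,"fingers":0}]'
python3 -m jog '[{"tx":0.06,"ty":-0.01,"tz":0,"yaw":0,"fingers":0},{"tx":0.06,"ty":-0.01,"tz":0,"yaw":0,"fingers":0}]'
```

```text
t: 8.92
position: [0.5445, 0.1822, 0.1185]
tcp_rot: [-3.134, -0.065, 0.084]
wrist_force: [-16.4, -8.3, 12.8]
gripper_width: 0.0004
t: 9.08
position: [0.5444, 0.1822, 0.1185]
tcp_rot: [-3.139, -0.066, 0.11]
wrist_force: [-19.9, -9.0, 17.9]
gripper_width: 0.0004
```

```bash
python3 -m jog '[{"tx":-0.15,"ty":0.04,"tz":0,"yaw":0,"fingers":0},{"tx":-0.3,"ty":0.08,"tz":0,"yaw":0,"fingers":0},{"tx":-0.3,"ty":0.08,"tz":-0.2,"yaw":0,"fingers":0},{"tx":-0.3,"ty":0.08,"tz":-0.5,"yaw":0,"fingers":0},{"tx":-0.3,"ty":0.08,"tz":-0.9,"yaw":0,"fingers":0},{"tx":-0.3,"ty":0.08,"tz":-0.9,"yaw":0,"fingers":0}]'
python3 -m jog '[{"tx":-0.05,"ty":0.3,"tz":0,"yaw":0,"fingers":0},{"tx":-0.1,"ty":0.6,"tz":0,"yaw":0,"fingers":0},{"tx":-0.15,"ty":0.95,"tz":0,"yaw":0,"fingers":0},{"tx":-0.15,"ty":0.95,"tz":0,"yaw":0,"fingers":0}]'
python3 -m jog '[{"tx":0,"ty":0.3,"tz":0,"yaw":0,"fingers":0},{"tx":0,"ty":0.6,"tz":0,"yaw":0,"fingers":0},{"tx":0,"ty":0.95,"tz":0,"yaw":0,"fingers":0},{"tx":0,"ty":0.95,"tz":0,"yaw":0,"fingers":0}]'
python3 -m jog '[{"tx":0,"ty":0.3,"tz":0,"yaw":0,"fingers":0},{"tx":0,"ty":0.6,"tz":0,"yaw":0,"fingers":0},{"tx":0,"ty":0.95,"tz":0,"yaw":0,"fingers":0},{"tx":0,"ty":0.95,"tz":0,"yaw":0,"fingers":0}]'
python3 -m jog '[{"tx":0,"ty":0.3,"tz":0,"yaw":0,"fingers":0},{"tx":0,"ty":0.6,"tz":0,"yaw":0,"fingers":0},{"tx":0,"ty":0.95,"tz":0,"yaw":0,"fingers":0},{"tx":0,"ty":0.95,"tz":0,"yaw":0,"fingers":0},{"tx":0,"ty":0.95,"tz":0,"yaw":0,"fingers":0}]'
python3 -c "
from h import *
f=cams.grab_frame('scene');levers('scene',f);cv2.imwrite('pics/s3.png',f[:,:,::-1])
f=cams.grab_frame('top');levers('top',f);cv2.imwrite('pics/t3.png',cv2.resize(f[150:310,140:400],None,fx=3,fy=3,interpolation=cv2.INTER_CUBIC)[:,:,::-1])"
```

```text
t: 9.58
position: [0.5213, 0.1749, 0.2365]
tcp_rot: [-3.133, -0.068, 0.086]
wrist_force: [1.4, 0.7, -0.0]
gripper_width: 0.0002
t: 9.92
position: [0.5093, 0.0524, 0.2371]
tcp_rot: [-3.137, -0.051, 0.081]
wrist_force: [-0.5, -0.3, 0.2]
gripper_width: 0.0005
t: 10.25
position: [0.5142, -0.0704, 0.2371]
tcp_rot: [3.14, 0.032, -0.075]
wrist_force: [-0.6, -0.6, 0.6]
gripper_width: 0.0002
t: 10.58
position: [0.5169, -0.1937, 0.2375]
tcp_rot: [3.135, 0.012, -0.07]
wrist_force: [0.4, -1.0, -0.1]
gripper_width: 0.0003
t: 11.0
position: [0.5185, -0.3102, 0.2381]
tcp_rot: [3.134, 0.004, -0.066]
wrist_force: [0.1, 0.9, 0.5]
gripper_width: 0.0004
scene px [243. 226.] ends [[0.6258000135421753, -0.24650000035762787], [0.6431999802589417, -0.16869999468326569]] size mm [79.7 38.6]
scene px [319. 190.] ends [[0.6083999872207642, -0.06120000034570694], [0.5745000243186951, 0.015399999916553497]] size mm [37.4 83.8]
scene px [389. 162.] ends [[0.5835000276565552, 0.12860000133514404], [0.5511000156402588, 0.2037999927997589]] size mm [30.7 81.9]
top px [170. 232.] ends [[0.5756000280380249, 0.12729999423027039], [0.5636000037193298, 0.20890000462532043]] size mm [29.2 82.5]
top px [250. 218.] ends [[0.6039000153541565, -0.05860000103712082], [0.5708000063896179, 0.016200000420212746]] size mm [30.8 81.8]
top px [329. 201.] ends [[0.6226000189781189, -0.24709999561309814], [0.6291999816894531, -0.16509999334812164]] size mm [82.3 31.5]
```

View pics/t3.png

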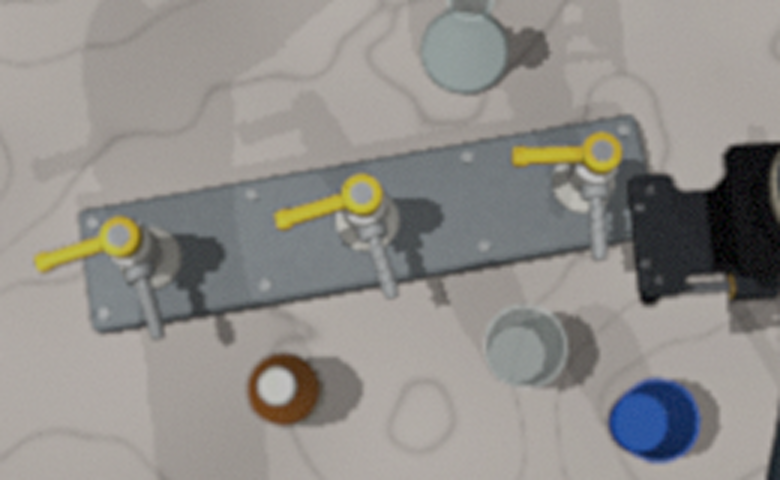

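View pics/s3.png

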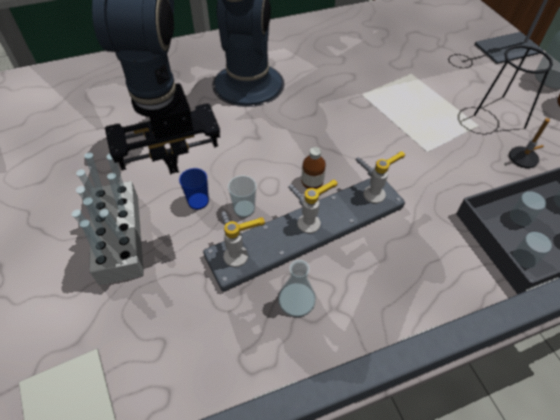

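In both views, all three levers are square across their nozzles. In the top crop they run (40,262)-(120,236), (283,219)-(362,193) and (517,155)-(600,151). The flask, bottle, beakers and rack are where they were, and the arm is clear at z = 0.24.

```bash
python3 -c "
from station import arm
print(arm.sign_off())"
```

```text
the job is handed in; nothing more can be done
None
```

I shut both open taps, the two outer ones on the rail (about 72° and 75° open), and handed the job in at about 11 s of the 51 s allowed. I pushed each lever round with the closed fingertips until it stopped moving. At that point the horizontal push was about 21–22 N, with 16–18 N of upward force as well, and the position held.

- **Levers:** the last pictures from both cameras show all three levers square across their nozzles. The middle tap was already shut; I didn't touch it, and its measured position is unchanged.
- **Surroundings:** by eye, the flask, amber bottle, both beakers and the test-tube rack stand where they were. The arm was clear of everything at the end, with wrist force about 1 N.
- **Failed or disagreeing checks:** three jog commands were refused for missing keys and moved nothing. The two cameras differed by about a centimetre on where the lever ends are, and the pushes against the stops left the tool tilted about 2–3°. Neither affected the result.

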